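Switch the walnut feeder to its other chute

TASK

The walnut feeder beside the hob has a seesaw gate that now leans towards one of its two chutes. Press the gate's raised ear down with a fingertip so that it rocks over to feed the other chute, then push the steel stop's post sideways all the way out so that all three walnuts roll down that other chute into its dish. Let the walnuts roll by themselves: do not touch, pick up or carry them, and leave the dishes and the other kitchen things where they are.

Things in the scene. Friction and masses are not known exactly. Their poses are not given: they have to be found in the camera images.
- feeder: fixed bamboo walnut feeder, 200 mm deep (x), 300 wide (y), 175 high. Origin on the counter below the gate's middle; x points from the gate to the back of the lane (away from the robot), y left, z up. A single-file lane (37 mm wide, wall tops up to 175 high) slopes down from x=165 to 26 mm to the gate. Left chute at y=72 to 150 mm, right chute at y=-72 to -150
- gate (a joint): angle (rad) of the seesaw gate, a wooden trough 150 mm long in y on an axle along feeder x through its (0,0,92 mm). Falls to +0.3 or -0.3 in the first second and rests there, top-heavy: about 1 N on the raised ear tips it over. +0.3: left (+y) side up, feeds the right (-y) chute; -0.3: right side up, feeds the left chute. Front wall at x=-27 to -22 mm, 58 mm above the axle
- ear_left (a point): press point on top of the gate's left ear, a flat pad 45 (x) x 40 (y) x 6 mm sticking out of the gate towards the robot (feeder x -72 to -27 mm, y 35 to 75); the point is at (-55, 55, 22) mm from the axle middle with the gate level. About 129 mm above the counter when raised, 97 mm when down; free air above and below
- ear_right (a point): the same point on the gate's right ear, at (-55, -55, 22) mm from the axle middle with the gate level
- stop (a joint): travel (m) of the steel stop: a blade across the lane that holds the walnuts back; 0 = shut, 0.05 = fully out. It slides along the feeder's +y (to the left), about 1 N of friction, stays where it is left; the lane is free above 0.035
- stop_post (a point): middle of the top edge of the inner (facing -y) side of the stop's upright post: 24 mm wide in x, 8 thick in y, 55 tall, left of the lane. Push this inner side towards feeder +y. Shut, the point is at feeder (52, 90, 191) mm. The bar from blade to post has its top at 147 mm. Between the lane wall (outer side y=24, top about 147 mm high) and the post are 66 mm free
- walnut1: walnut 1 of 3 (brown ball, 30 mm across, 14 g), origin at its centre; starts in the lane behind the stop, lowest
- walnut2: walnut 2 of 3 (brown ball, 30 mm across, 14 g), origin at its centre; starts in the lane behind the stop
- walnut3: walnut 3 of 3 (brown ball, 30 mm across, 14 g), origin at its centre; starts in the lane behind the stop
- dish_left: loose white porcelain dish under the left (+y) chute's end, 130 (x) x 120 (y) x 48 mm, walls 5 mm; origin: centre of its underside
- dish_right: the same dish under the right (-y) chute's end
- pot_lid: steel pot lid lying flat, 140 mm across, 54 mm high at its knob; origin: centre of its underside
- shaker: empty clear plastic shaker with white flip cap, 54 mm across, 111 mm tall; origin: centre of its underside
- spoon_rest: grey silicone spoon rest, shallow tray 108 x 93 x 14 mm with a tongue along its -x out to 140 mm from the origin; origin: underside centre of the tray
- brush: bamboo scrubbing brush, 200 mm long along its x (handle to -x), 50 mm wide, 32 mm high, lying bristles down; origin on its underside

How it is judged:
By the outcome, as a careful person would: the job done as asked, in the order asked, and still so for the second after the job is handed in, with the robot touching nothing.
It also fails if it takes over 38 s, if anything falls off the work surface, if the arm or the gripper's body presses on something with over 40 N, if the wrist force passes 120 N, or if a joint passes its speed limit or range.

ROBOT

A 7-joint arm with a two-finger parallel gripper is mounted at the origin on the work surface. World frame = base frame: x ahead of the robot, y to its left, z up, the work surface at z = 0. Lengths are in mm, angles in degrees, forces in N, time in s.
With the tool pointing down it reaches from about 400 to 875 mm from the base axis. Payload 19.3 kg.
Tool frame: the origin (TCP) lies at the centre of the arm's flange, where the gripper is bolted on; the fingertips stand 173 mm ahead of it and the grasp point (between the pads) lies 155 mm ahead of it (tcp_to_tips is the distance from the TCP to the fingertips, in mm); x points along the fingers, y is the direction in which the jaws open and shut, and the axes are right-handed (so a half turn about x gives the same grasp; the last joint's range is limited). The gripper opens to 85 mm and grips with 20 to 120 N. Pads are 22 mm wide; open, the fingers measure 114 mm over their backs; the gripper's body (76 mm by 85 mm) begins 54 mm behind the grasp point. The pads swing forward as they close: fully open they stand 13 mm farther back than shut.
Start: joints at [72.296, 29.874, -2.08, 91.645, 1.215, 58.505, -6.463], TCP at [147.809, -607.266, 404.691] pointing down, gripper open.
Joint ranges: [-166.77, 166.77], [-17.47, 122.26], [-85.68, 81.53], [9.62, 139.38], [-72.42, 252.41], [9.2, 110.78], [-144.41, 144.41]. Speed limits (degrees/s): [108.29, 108.29, 136.94, 136.94, 172.46, 172.46, 172.46].

INTERFACE

Orientations are given as a 3x3 rotation matrix whose columns are the frame's x, y, z axes.
In Python, from bench import * gives the robot as it stands. The module is installed in compiled form; this text tells all that it offers.
- The arm moves only by the tool apply_moves, never from a script. Its arguments are lists of equal length, an entry for each row: "grip": the gripper's target within -1 to 1 (shut at 1, half-way at 0, fully open at -1); "linear": the shift along the tool's x, y, z as a fraction of full scale, a list of three; "yaw": the turn about the tool's x as a fraction of full scale. A call has 1 to 8 rows; each row is the pose to reach, as a shift and turn from the pose commanded when the call began, along the tool's axes at that moment, turning the shorter way round; what a row does not reach only later rows make up. Full scale, the value 1, is 0.1 m for a shift and pi rad for a turn. A row lasts 1/8 s, in which the tool goes at most 62.5 mm and 10.7 degrees, less where a joint would pass 70% of its speed; a pose out of reach is approached as far as the arm can. A call with a number of a shift or a turn outside -1 to 1 is refused whole. A call with a gripper value outside its range is refused whole. The fingers move at their own pace and stop on an object; "newtons" is the grip in N (left out, the last holds). Time passes only in rows, so rows that repeat a pose let the fingers close. It gives the time, the measured TCP pose, the force and the opening at its end, in the units of the state.
- read_state(): the state, without advancing time (a new reading comes with each control period).
- grab_frame(name): name is "scene" or "top" or "wrist"; returns a dict with "pixels" (384x512x3 uint8, red, green, blue), "fx", "fy", "cx", "cy" (pixels), "world_from_camera" (4x4, takes a point from camera to world coordinates). Camera axes: x right, y down, z forward; pixel columns grow to the right and rows downward; lengths in mm; the calibration is good to about 2 mm. A picture is of the moment at which its call begins. There is no depth.
- finish_job(): hands the job in, once; it reports no verdict.
Trained networks look in the newest picture that a camera, given by its name, has taken for a name from the list of things; names that differ only in an ending like _2 or _b are one class to them, and where a whole thing is asked for, a point or a joint stands for the part that bears it (a point fixed in the world has none). Each returns a list of dicts, best first, with "p" (0 to 1); they miss things now and then, are a little off and sometimes report something else, mostly with a low value. They report only what shows in the picture. A call takes as long as a camera call.
- silhouettes(camera, target): "pixels" (384x512 bool, what is visible of it) and "pixel" ([column, row] in pixels, amid what is visible of it).
- place_of(camera, target): "pixel" ([column, row] in pixels: a listed point, or the origin of a listed thing).
The state is a dict: "t": time; "joint_pos": joint angles; "joint_vel": joint speeds; "effort": joint torques, N m; "eef_pos": TCP position; "tcp_rot": TCP orientation; "contact_force": force on the tool from outside, world axes, zero at the start; "moment": the same for the moment, N m; "grip_width": finger opening in mm.
Only numpy, scipy, OpenCV 4.12 (cv2) and the standard library are available. Lean on these libraries where they do the work, as an engineer would, in place of code of your own. Each camera call takes 0.05 s, during which the arm holds its last target. There are 200 camera calls.

## Working session

There is one attempt and no reset: what is moved stays moved. The work goes in short steps, Python scripts to look and compute and a tool call to move; the robot and the scene stay as the last step left them, time stands still between calls to the robot, and variables do not carry over. Pictures are saved under pics/ and viewed, about 8 in all and at most 12, crops included, and the job is handed in when it is done.

Besides the shell and the picture viewer there is one more tool, called after "Emit:" as name(argument=value, ...) on one line, values as JSON. apply_moves: Moves the arm, as the interface text tells. Its arguments: {"type":"object","properties":{"grip":{"type":"array","items":{"type":"number"}},"linear":{"type":"array","items":{"type":"array","items":{"type":"number"}}},"yaw":{"type":"array","items":{"type":"number"}},"newtons":{"type":"number"}},"required":["grip","linear","yaw"]}

```bash
mkdir -p pics; cat > h.py <<'E'
from bench import *
import numpy as np, cv2
def ray(f,px):
    T=np.array(f["world_from_camera"]);d=np.array([(px[0]-f["cx"])/f["fx"],(px[1]-f["cy"])/f["fy"],1.])
    return T[:3,3],T[:3,:3]@d
def atz(f,px,z):
    o,d=ray(f,px);return o+d*(z-o[2])/d[2]
def proj(f,P):
    T=np.linalg.inv(np.array(f["world_from_camera"]));c=T[:3,:3]@np.array(P)+T[:3,3]
    return [f["fx"]*c[0]/c[2]+f["cx"],f["fy"]*c[1]/c[2]+f["cy"]]
def tri(obs):
    A=np.zeros((3,3));b=np.zeros(3)
    for f,p in obs:
        o,d=ray(f,p);d=d/np.linalg.norm(d);M=np.eye(3)-np.outer(d,d);A+=M;b+=M@o
    X=np.linalg.solve(A,b);return X,[np.round(np.array(proj(f,X))-p,1) for f,p in obs]
def save(f,n): cv2.imwrite(n,cv2.cvtColor(f["pixels"],cv2.COLOR_RGB2BGR))
E
python3 - <<'E'
from h import *
s=read_state();print(s['t'],s['eef_pos'],np.round(s['tcp_rot'],3).tolist(),s['grip_width'])
F={c:grab_frame(c) for c in("scene","top")}
for c in F:
    save(F[c],f"pics/{c}0.png");print(c,np.round(F[c]["world_from_camera"],2).tolist())
    for n in("feeder","ear_left","ear_right","stop_post","dish_left","dish_right","walnut1","shaker","pot_lid","spoon_rest","brush"):
        print(c,n,[(np.round(r["pixel"],1).tolist(),round(r["p"],2)) for r in place_of(c,n)[:3]])
print(read_state()['t'])
E
```

```text
0.0 [ 147.77689912 -607.14856826  404.13329978] [[-0.0, 0.237, -0.972], [0.001, -0.972, -0.237], [-1.0, -0.001, 0.0]] 85.20131925120982
scene [[-0.52, 0.56, -0.64, 1142.75], [0.85, 0.34, -0.39, 414.41], [-0.0, -0.75, -0.66, 663.96], [0.0, 0.0, 0.0, 1.0]]
scene feeder [([263.6, 191.8], 0.71)]
scene ear_left [([291.3, 152.6], 0.96)]
scene ear_right [([261.2, 151.3], 0.85)]
scene stop_post [([280.9, 156.4], 0.88)]
scene dish_left [([318.6, 227.7], 0.64)]
scene dish_right [([217.4, 165.1], 0.8)]
scene walnut1 [([236.7, 169.8], 0.61), ([244.6, 163.5], 0.53), ([228.6, 169.8], 0.41)]
scene shaker [([416.7, 288.6], 0.58), ([263.1, 149.9], 0.44), ([293.3, 299.6], 0.3)]
scene pot_lid [([115.9, 208.9], 0.73), ([238.6, 166.7], 0.58)]
scene spoon_rest [([290.9, 298.8], 0.71), ([243.3, 161.2], 0.55)]
scene brush [([191.4, 260.2], 0.67)]
top [[0.03, -0.99, 0.13, 478.32], [-1.0, -0.03, 0.01, 90.98], [-0.01, -0.13, -0.99, 1022.11], [0.0, 0.0, 0.0, 1.0]]
top feeder [([276.6, 236.1], 0.89), ([244.1, 201.6], 0.56)]
top ear_left [([254.8, 250.6], 0.77)]
top ear_right [([291.8, 260.4], 0.7)]
top stop_post [([247.0, 204.4], 0.75)]
top dish_left [([206.9, 215.1], 0.7)]
top dish_right [([340.3, 250.4], 0.7), ([292.3, 258.9], 0.59)]
top walnut1 [([286.6, 181.9], 0.67), ([280.1, 205.6], 0.53), ([283.7, 196.5], 0.41)]
top shaker [([124.3, 194.4], 0.6)]
top pot_lid [([381.5, 151.8], 0.56)]
top spoon_rest [([200.1, 146.3], 0.67)]
top brush [([285.8, 139.4], 0.93)]
1.2
```

```bash
cd pics; python3 -c "
import cv2,numpy as np
a=[cv2.imread(n+'0.png') for n in('scene','top')]
cv2.imwrite('both0.png',cv2.resize(np.hstack(a),(800,300),interpolation=cv2.INTER_AREA))"
```

```text
(no output)
```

View pics/both0.png

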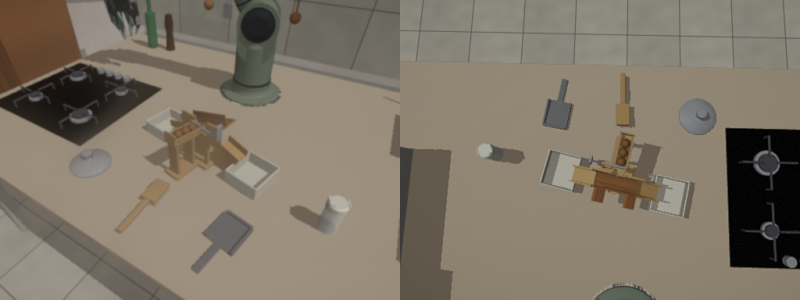

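```bash
python3 - <<'E'
from h import *
F={c:grab_frame(c) for c in("scene","top")}
Z=dict(feeder=0,ear_left=None,ear_right=None,stop_post=191,dish_left=0,dish_right=0)
O={}
for n in Z:
    O[n]=[]
    for c in F:
        r=place_of(c,n)
        if r: O[n].append((F[c],r[0]["pixel"]))
    X,e=tri(O[n]);print(n,X.round(1),e)
    if Z[n] is not None: print('   atz',[atz(f,p,Z[n]).round(1).tolist() for f,p in O[n]])
    else:
        for z in (97,129): print('   z',z,[atz(f,p,z).round(1).tolist() for f,p in O[n]])
for n in("walnut1",):
    for c in F: print(c,[atz(F[c],r["pixel"],130).round(0).tolist() for r in place_of(c,n)])
s=F["scene"]["pixels"][110:270,170:340];t=F["top"]["pixels"][150:310,170:360]
im=np.hstack([cv2.resize(s,None,fx=2.2,fy=2.2,interpolation=3),cv2.resize(t,None,fx=2.2,fy=2.2,interpolation=3)])
save({"pixels":im},"pics/c1.png");print(im.shape)
E
```

```text
feeder [492.8  47.2   5.2] [array([-1.9, -0.2]), array([-1.7,  0.8])]
   atz [[485.4, 49.3, 0.0], [495.3, 42.0, 0.0]]
ear_left [450.7 103.3 125.6] [array([-0.2, -0. ]), array([-0.2,  0.1])]
   z 97 [[413.7, 87.3, 97.0], [450.0, 103.2, 97.0]]
   z 129 [[454.8, 105.7, 129.0], [451.0, 102.8, 129.0]]
ear_right [432.    2.  108.2] [array([-1. , -0.1]), array([-1. ,  0.5])]
   z 97 [[416.6, -3.6, 97.0], [432.7, -1.6, 97.0]]
   z 129 [[457.5, 20.0, 129.0], [434.3, 1.6, 129.0]]
stop_post [557.9 118.3 198.6] [array([-2.8, -0.2]), array([-2.5,  1.1])]
   atz [[545.7, 119.3, 191.0], [561.4, 112.7, 191.0]]
dish_left [550.  124.3   1.3] [array([-39.9, -12.7]), array([-36.8,   6.7])]
   atz [[536.0, 231.7, 0.0], [572.3, 18.3, 0.0]]
dish_right [ 451.5 -149.6  -14.1] [array([0.6, 0.1]), array([ 0.6, -0.3])]
   atz [[466.6, -139.8, 0.0], [450.9, -144.6, 0.0]]
scene [[649.0, 266.0, 130.0], [587.0, -2.0, 130.0], [572.0, 10.0, 130.0], [552.0, 21.0, 130.0]]
top [[570.0, 122.0, 130.0], [585.0, 16.0, 130.0], [624.0, 16.0, 130.0], [563.0, 27.0, 130.0]]
(352, 792, 3)
```

View pics/c1.png

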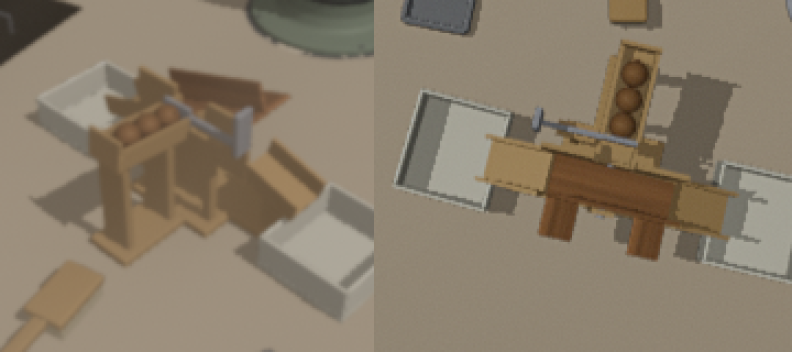

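```bash
python3 - <<'E'
from h import *
from scipy.optimize import least_squares
F={c:grab_frame(c) for c in("scene","top")}
ob=[]
for n in("feeder","ear_left","ear_right","stop_post"):
    for c in F:
        for k in range(1):
            r=place_of(c,n)
            if r: ob.append((n,F[c],np.array(r[0]["pixel"]),c))
def pts(g):
    c,s=np.cos(g),np.sin(g)
    E=lambda y:(-55,y*c-22*s,92+y*s+22*c)
    return dict(feeder=(0,0,0),ear_left=E(55),ear_right=E(-55),stop_post=(52,90,191))
def W(p,q): 
    c,s=np.cos(p[2]),np.sin(p[2]);return (p[0]+c*q[0]-s*q[1],p[1]+s*q[0]+c*q[1],q[2])
for g in(.3,-.3):
    P=pts(g)
    def res(p): return np.concatenate([np.array(proj(f,W(p,P[n])))-px for n,f,px,c in ob])
    r=least_squares(res,[495,45,0],loss='soft_l1',x_scale=[10,10,.1])
    print(g,r.x[:2].round(1),np.degrees(r.x[2]).round(1),r.cost)
    for (n,f,px,c),e in zip(ob,res(r.x).reshape(-1,2).round(1)): print(n,c,e)
    for n in P: print('  ',n,np.round(W(r.x,P[n]),1))
    if g>0: p=r.x
# overlay for check
ims=[]
for c,(y0,x0) in dict(scene=(110,170),top=(150,170)).items():
    im=cv2.resize(F[c]["pixels"][y0:y0+120,x0:x0+150],None,fx=2.6,fy=2.6,interpolation=3)
    for g,col in((.3,(255,0,0)),(-.3,(0,255,255))):
        cg,sg=np.cos(g),np.sin(g)
        for y0_,y1 in((35,75),(-75,-35)):
            q=[(x,y*cg-22*sg,92+y*sg+22*cg) for x,y in((-72,y0_),(-72,y1),(-27,y1),(-27,y0_))]
            u=np.array([(np.array(proj(F[c],W(p,k)))-(x0,y0))*2.6 for k in q],int)
            cv2.polylines(im,[u],True,col,1)
    for q in((52,90,191),(0,0,0)):
        u=((np.array(proj(F[c],W(p,q)))-(x0,y0))*2.6).astype(int);cv2.circle(im,tuple(map(int,u)),3,(0,255,0),1)
    ims.append(im)
save({"pixels":np.hstack(ims)},"pics/o2.png");print(read_state()['t'])
E
```

```text
0.3 [492.6  42.1] -16.4 56.31178907648687
feeder scene [-2.1 -0.6]
feeder top [-0.8 -3.6]
ear_left scene [-0.8  0.4]
ear_left top [0.3 3.1]
ear_right scene [ 0.2 -0.7]
ear_right top [-4.3 -0.1]
stop_post scene [39.3 -6.8]
stop_post top [ 0.7 -1.8]
   feeder [492.6  42.1   0. ]
   ear_left [452.8 101.8 129.3]
   ear_right [423.2   1.   96.8]
   stop_post [567.9 113.7 191. ]
-0.3 [493.1  36.3] -13.0 78.14854155092362
feeder scene [-3.9 -1.2]
feeder top [ 1.2 -3.7]
ear_left scene [-0.1 11. ]
ear_left top [-1.2  2.7]
ear_right scene [ 0.2 -9.2]
ear_right top [-4.1 -1.7]
stop_post scene [39.6 -7.9]
stop_post top [ 1.2 -0.2]
   feeder [493.1  36.3   0. ]
   ear_left [452.8 106.2  96.8]
   ear_right [429.1   3.8 129.3]
   stop_post [564.1 112.2 191. ]
2.5
```

View pics/o2.png

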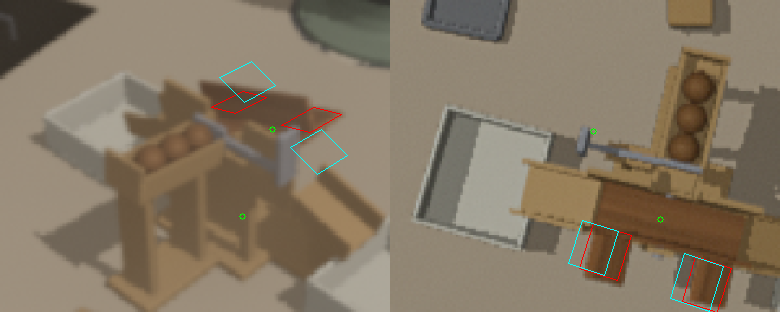

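```bash
python3 - <<'E'
from h import *
f=grab_frame("top");im=cv2.resize(f["pixels"][165:265,220:350],None,fx=6,fy=6,interpolation=3)
for k in range(0,130,10): cv2.putText(im,str(220+k),(k*6,8),0,.3,(255,0,0));im[::4,k*6]=(255,255,0)
for k in range(0,100,10): cv2.putText(im,str(165+k),(0,k*6+4),0,.3,(255,0,0));im[k*6,::4]=(255,255,0)
save({"pixels":im},"pics/t3.png")
f=grab_frame("scene");im=cv2.resize(f["pixels"][120:220,200:330],None,fx=6,fy=6,interpolation=3)
for k in range(0,130,10): cv2.putText(im,str(200+k),(k*6,8),0,.3,(255,0,0));im[::4,k*6]=(255,255,0)
for k in range(0,100,10): cv2.putText(im,str(120+k),(0,k*6+4),0,.3,(255,0,0));im[k*6,::4]=(255,255,0)
save({"pixels":im},"pics/s3.png")
E
```

```text
(no output)
```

View pics/t3.png

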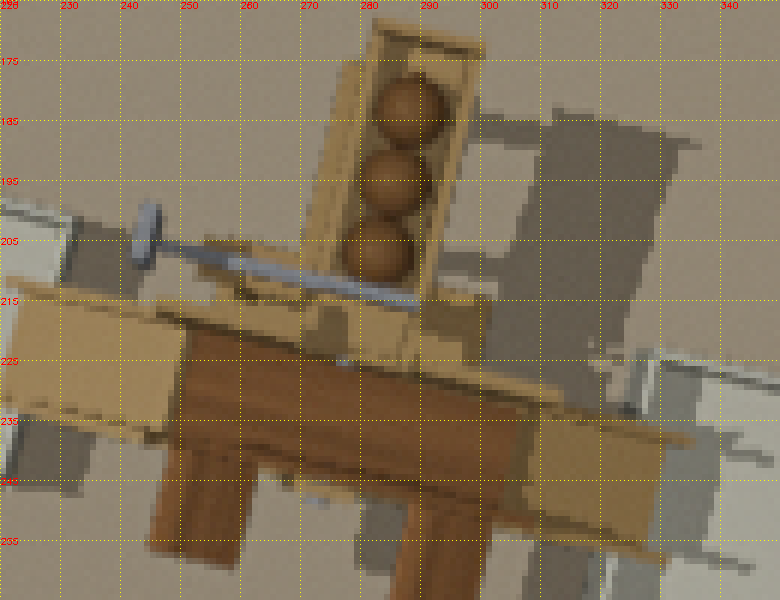

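View pics/s3.png

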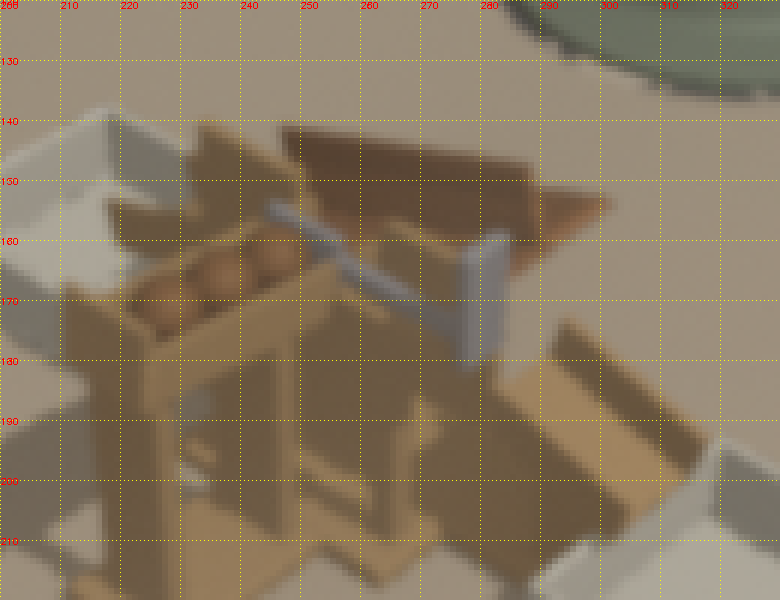

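```bash
python3 - <<'E'
from h import *
from scipy.optimize import least_squares
F={c:grab_frame(c) for c in("scene","top")}
a,b=atz(F["top"],(247.5,205.6),147),atz(F["top"],(289.5,215.3),147);print(a,b,'bar yaw',np.degrees(np.arctan2(-(a-b)[0],(a-b)[1])))
G=lambda g,x,y,z:(x,y*np.cos(g)-z*np.sin(g),92+y*np.sin(g)+z*np.cos(g))
def W(p,q): 
    c,s=np.cos(p[2]),np.sin(p[2]);return (p[0]+c*q[0]-s*q[1],p[1]+s*q[0]+c*q[1],q[2])
for g in(.3,-.3):
    ob=[("top",(244.5,256.7),G(g,-72,75,22)),("top",(259.2,259.7),G(g,-72,35,22)),("top",(247,204.4),(52,90,191)),
    ("scene",(301.7,154.2),G(g,-72,75,22)),("scene",(288.8,147.5),G(g,-24,75,58)),("scene",(246.7,141.2),G(g,-24,-75,58)),("scene",(276.2,161.7),(64,90,191)),
    ("top",(254.8,250.6),G(g,-55,55,22)),("top",(291.8,260.4),G(g,-55,-55,22))]
    def res(p): return np.concatenate([np.array(proj(F[c],W(p,q)))-px for c,px,q in ob])
    r=least_squares(res,[495,45,-.2],loss='soft_l1',x_scale=[10,10,.1])
    p=r.x;print(g,p[:2].round(1),np.degrees(p[2]).round(1),r.cost,res(p).reshape(-1,2).round(1).tolist())
    print('earL',np.round(W(p,G(g,-55,55,22)),1),'post',np.round(W(p,(52,90,191)),1))
s=read_state();print(s['t'],s['eef_pos'])
E
```

```text
[560.03891843 116.21993285 147.        ] [538.62286917  11.58490865 147.        ] bar yaw -11.567189606454473
0.3 [491.8  43.6] -11.7 6.308546406372508 [[-0.7, -0.2], [-0.4, 0.1], [-2.1, -1.0], [0.1, -2.1], [-1.2, -0.4], [-0.5, -0.6], [-0.6, -0.1], [-1.9, 0.8], [1.0, 0.0]]
earL [447.3  99.9 129.3] post [561.  121.3 191. ]
-0.3 [493.8  34.3] -7.1 50.52794283647142 [[0.4, -0.0], [0.3, -0.5], [-0.4, 0.9], [-1.4, 11.0], [5.8, 17.4], [3.5, -10.3], [-0.9, -1.5], [-1.7, 0.7], [3.0, -2.2]]
earL [446.5  99.6  96.8] post [556.5 117.1 191. ]
2.7 [ 147.80138761 -607.26887103  404.69254915]
```

Emit:
apply_moves(grip=[1, 1, 1, 1, 1, 1, 1, 1], linear=[[0, -0.5, -0.5], [0, -1, -1], [0, -1, -1], [0, -1, -1], [0, -1, -1], [0, -1, -1], [0, -1, -1], [0, -1, -1]], yaw=[-0.05, -0.1, -0.15, -0.2, -0.25, -0.3, -0.36, -0.36])

```text
t: 3.7
eef_pos: [221.1, -486.6, 404.7]
tcp_rot: [[0.0, 0.98, -0.201], [0.0, -0.201, -0.98], [-1.0, 0.0, -0.0]]
contact_force: [-0.0, -0.3, -0.0]
grip_width: 0.1
```

Emit:
apply_moves(grip=[1, 1, 1], linear=[[0, 0.5, -0.5], [0, 1, -1], [0, 1, -1]], yaw=[0, 0, 0])

```text
t: 4.08
eef_pos: [342.3, -406.0, 404.9]
tcp_rot: [[0.001, 0.98, -0.2], [0.0, -0.2, -0.98], [-1.0, 0.001, -0.001]]
contact_force: [0.1, -0.9, 0.3]
grip_width: 0.0
```

Emit:
apply_moves(grip=[1, 1], linear=[[0, 0, -0.5], [0, 0, -1]], yaw=[0, 0])

```text
t: 4.32
eef_pos: [359.2, -309.5, 404.6]
tcp_rot: [[-0.0, 0.979, -0.205], [0.0, -0.205, -0.979], [-1.0, -0.0, -0.0]]
contact_force: [0.8, 0.0, 0.2]
grip_width: 0.1
```

Emit:
apply_moves(grip=[1, 1], linear=[[0, 0, -0.5], [0, 0, -1]], yaw=[0, 0])

```text
t: 4.58
eef_pos: [379.1, -211.4, 404.8]
tcp_rot: [[0.0, 0.979, -0.205], [-0.0, -0.205, -0.979], [-1.0, 0.0, 0.0]]
contact_force: [0.9, 0.2, 0.0]
grip_width: 0.5
```

Emit:
apply_moves(grip=[1, 1], linear=[[0, 0, -0.5], [0, 0, -1]], yaw=[0, 0])

```text
t: 4.82
eef_pos: [399.2, -113.4, 404.9]
tcp_rot: [[0.0, 0.979, -0.205], [-0.0, -0.205, -0.979], [-1.0, 0.001, 0.0]]
contact_force: [0.8, 0.3, -0.7]
grip_width: 0.3
```

Emit:
apply_moves(grip=[1, 1], linear=[[0, 0, -0.5], [0, 0, -1]], yaw=[0, 0])

```text
t: 5.08
eef_pos: [419.3, -15.4, 404.9]
tcp_rot: [[0.001, 0.979, -0.205], [-0.0, -0.205, -0.979], [-1.0, 0.001, 0.0]]
contact_force: [0.8, -0.4, 0.3]
grip_width: -0.1
```

Emit:
apply_moves(grip=[1, 1, 1], linear=[[0, 0, -0.5], [0, 0, -1], [0, 0, -1]], yaw=[0, 0, 0])

```text
t: 5.45
eef_pos: [439.4, 84.3, 404.8]
tcp_rot: [[0.0, 0.98, -0.2], [0.001, -0.2, -0.98], [-1.0, -0.0, -0.001]]
contact_force: [0.0, -1.0, -0.4]
grip_width: 0.1
```

Emit:
apply_moves(grip=[1, 1, 1], linear=[[0.4, 0.02, -0.24], [0.8, 0.02, -0.24], [0.8, 0.02, -0.24]], yaw=[0, 0, 0])

```text
t: 5.82
eef_pos: [445.3, 103.7, 323.1]
tcp_rot: [[-0.004, 0.979, -0.203], [-0.001, -0.203, -0.979], [-1.0, -0.004, 0.002]]
contact_force: [0.4, -0.3, 0.4]
grip_width: 0.2
```

```bash
python3 - <<'E'
from h import *
s=read_state();print(s['t'],s['eef_pos'])
W=grab_frame("wrist");T=grab_frame("top");S=grab_frame("scene")
for c,f in(("wrist",W),("top",T),("scene",S)):
    for n,z in(("ear_left",129.3),("stop_post",191)):
        for r in place_of(c,n)[:1]: print(c,n,r["p"],np.round(r["pixel"]),atz(f,r["pixel"],z).round(1))
tip=np.array(s['eef_pos'])+[0,0,-173]
for f in(W,T,S): print(np.round(proj(f,tip)),np.round(proj(f,[447.3,99.9,129.3])))
a=cv2.resize(T["pixels"][165:275,200:330],(520,440),interpolation=3);b=cv2.resize(W["pixels"],(280,210))
im=np.zeros((440,800,3),np.uint8);im[:,:520]=a;im[:210,520:]=b;im[220:430,520:]=cv2.resize(S["pixels"][120:225,190:330],(280,210),interpolation=3)
save({"pixels":im},"pics/h4.png")
E
```

```text
5.825 [445.3408041  103.73024603 323.06047655]
wrist ear_left 0.76 [270. 242.] [446.4  96.6 129.3]
top stop_post 0.55 [247. 203.] [561.8 117.  191. ]
scene ear_left 0.67 [294. 153.] [441.1 104.3 129.3]
scene stop_post 0.56 [278. 155.] [547.3 112.1 191. ]
[265. 248.] [270. 237.]
[251. 253.] [253. 251.]
[294. 147.] [292. 154.]
```

View pics/h4.png

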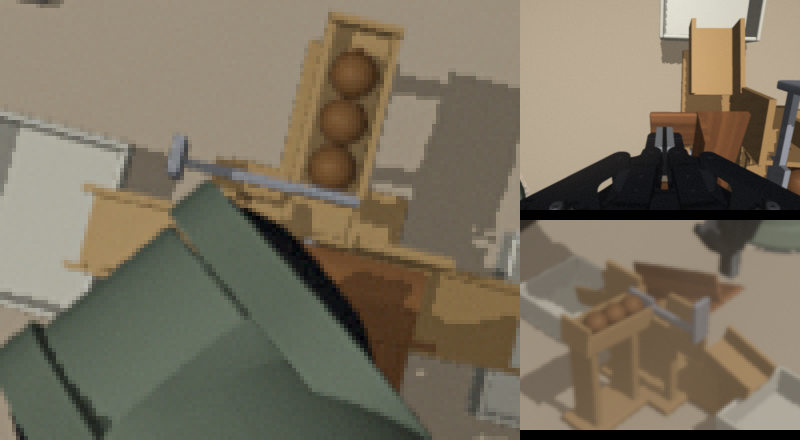

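Emit:
apply_moves(grip=[1, 1, 1, 1, 1], linear=[[0.15, 0, 0.03], [0.25, 0, 0.03], [0.33, 0, 0.03], [0.41, 0, 0.03], [0.45, 0, 0.03]], yaw=[0, 0, 0, 0, 0])

```text
t: 6.9
eef_pos: [445.2, 101.7, 279.1]
tcp_rot: [[-0.001, 0.98, -0.2], [-0.0, -0.2, -0.98], [-1.0, -0.001, 0.0]]
contact_force: [-0.5, -0.9, -0.2]
grip_width: -0.2
```

```bash
python3 - <<'E'
from h import *
s=read_state();print(s['t'],s['eef_pos'],s['contact_force'])
W=grab_frame("wrist");S=grab_frame("scene")
a=cv2.resize(S["pixels"][120:225,190:330],(400,300),interpolation=3);b=cv2.resize(W["pixels"],(400,300))
save({"pixels":np.hstack([a,b])},"pics/p5.png")
E
```

```text
6.9 [445.2254813  101.72861099 279.11584885] [-0.54194125 -0.93010609 -0.19705368]
```

View pics/p5.png

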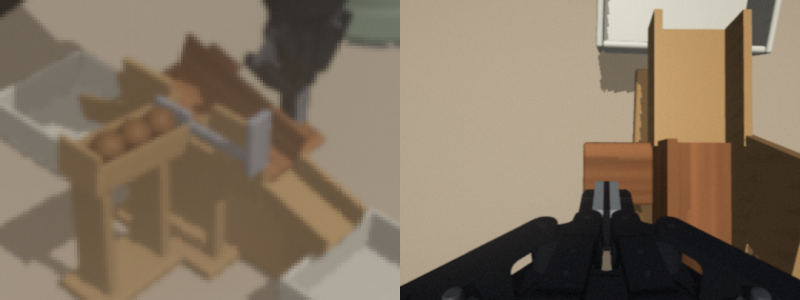

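Emit:
apply_moves(grip=[1, 1, 1, 1, 1, 1], linear=[[-0.5, 0, 0], [-0.98, 0, 0], [-0.98, 0.5, -0.1], [-0.98, 1, -0.19], [-0.98, 1, -0.19], [-0.98, 1, -0.19]], yaw=[0, 0, 0, 0, 0, 0])

```text
t: 7.75
eef_pos: [546.5, 100.5, 377.6]
tcp_rot: [[-0.001, 0.98, -0.199], [0.0, -0.199, -0.98], [-1.0, -0.001, 0.0]]
contact_force: [-0.6, -0.0, 0.5]
grip_width: 0.2
```

```bash
python3 - <<'E'
from h import *
s=read_state();print(s['t'],s['eef_pos'],s['contact_force'])
W=grab_frame("wrist")
for r in place_of("wrist","stop_post")[:2]: print(r["p"],np.round(r["pixel"]),atz(W,r["pixel"],191).round(1))
tip=np.array(s['eef_pos'])+[0,0,-173];print(proj(W,tip))
T=grab_frame("top")
save({"pixels":np.hstack([cv2.resize(W["pixels"],(400,300)),cv2.resize(T["pixels"][150:270,200:360],(400,300),interpolation=3)])},"pics/q6.png")
E
```

```text
7.75 [546.54322427 100.47256462 377.5583393 ] [-0.61189501 -0.04349053  0.51866129]
0.66 [284. 194.] [560.8 120.9 191. ]
[np.float64(263.82807523993813), np.float64(248.43901798206429)]
```

View pics/q6.png

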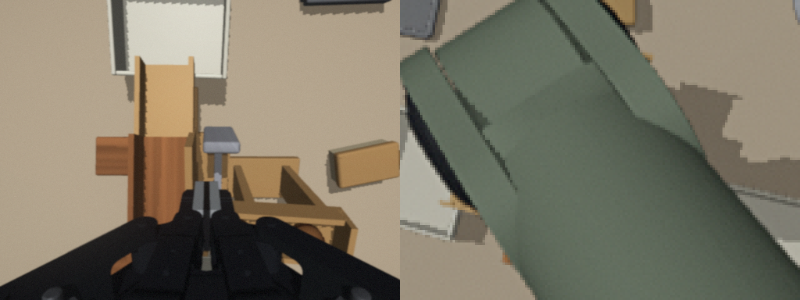

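Emit:
apply_moves(grip=[1, 1, 1, 1, 1, 1, 1, 1], linear=[[0, 0.1, 0], [0.2, 0.1, 0], [0.4, 0.1, 0], [0.4, 0.1, 0], [0.4, 0.1, -0.1], [0.4, 0.1, -0.17], [0.4, 0.1, -0.24], [0.4, 0.1, -0.24]], yaw=[0, 0, 0, 0, 0, 0, 0, 0])

```text
t: 8.9
eef_pos: [561.7, 122.6, 337.9]
tcp_rot: [[0.0, 0.98, -0.199], [0.0, -0.199, -0.98], [-1.0, 0.0, -0.0]]
contact_force: [-0.7, -0.6, 0.3]
grip_width: -0.0
```

Emit:
apply_moves(grip=[1, 1, 1, 1, 1], linear=[[0, 0, -0.1], [0, 0, -0.2], [0, 0, -0.28], [0, 0, -0.34], [0, 0, -0.34]], yaw=[0, 0, 0, 0, 0])

```text
t: 9.52
eef_pos: [568.4, 155.8, 337.7]
tcp_rot: [[-0.0, 0.98, -0.199], [0.0, -0.199, -0.98], [-1.0, -0.0, -0.0]]
contact_force: [0.4, -0.2, -0.7]
grip_width: 0.0
```

Emit:
apply_moves(grip=[1, 1], linear=[[0, 0, -0.03], [0, 0, -0.03]], yaw=[0, 0])

```text
t: 9.78
eef_pos: [569.1, 158.1, 337.7]
tcp_rot: [[-0.0, 0.98, -0.2], [0.0, -0.2, -0.98], [-1.0, -0.0, -0.0]]
contact_force: [-0.3, -0.5, -0.1]
grip_width: -0.2
```

Emit:
apply_moves(grip=[1, 1], linear=[[0, 0, -0.02], [0, 0, -0.02]], yaw=[0, 0])

```text
t: 10.02
eef_pos: [569.4, 158.8, 337.6]
tcp_rot: [[-0.001, 0.98, -0.201], [-0.002, -0.201, -0.98], [-1.0, -0.001, 0.003]]
contact_force: [-3.9, -8.3, 4.6]
grip_width: 0.1
```

```bash
python3 - <<'E'
from h import *
s=read_state();print(s['t'],s['eef_pos'],s['contact_force'])
W=grab_frame("wrist")
for r in place_of("wrist","stop_post")[:2]: print(r["p"],np.round(r["pixel"]),atz(W,r["pixel"],191).round(1))
S=grab_frame("scene")
save({"pixels":np.hstack([cv2.resize(W["pixels"],(400,300)),cv2.resize(S["pixels"][120:240,190:350],(400,300),interpolation=3)])},"pics/r7.png")
E
```

```text
10.025 [569.36738301 158.84290671 337.60271807] [-3.86064821 -8.33015313  4.6146846 ]
0.96 [261. 253.] [570.4 169.2 191. ]
0.46 [205.  96.] [563.8 231.  191. ]
```

View pics/r7.png

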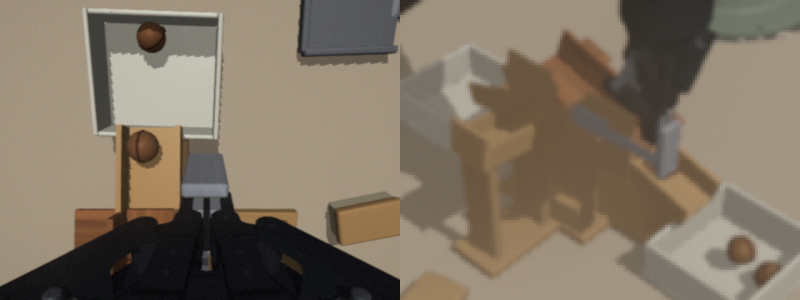

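Emit:
apply_moves(grip=[1, 1, 1, 1, 1, 1, 1], linear=[[0, 0, 0.08], [0, 0, 0.15], [0, 0, 0.15], [-0.4, 0, 0.15], [-0.8, 0, 0.15], [-1, 0, 0.15], [-1, 0, 0.15]], yaw=[0, 0, 0, 0, 0, 0, 0])

```text
t: 11.05
eef_pos: [566.6, 145.6, 439.1]
tcp_rot: [[0.002, 0.98, -0.2], [0.001, -0.2, -0.98], [-1.0, 0.002, -0.001]]
contact_force: [-0.7, 1.0, -0.9]
grip_width: 0.2
```

Emit:
apply_moves(grip=[1, 1, 1, 1], linear=[[0, -0.5, 0.5], [0, -1, 1], [0, -1, 1], [0, -1, 1]], yaw=[0, 0, 0, 0])

```text
t: 11.55
eef_pos: [448.3, 66.9, 437.6]
tcp_rot: [[0.0, 0.98, -0.201], [-0.0, -0.201, -0.98], [-1.0, 0.0, 0.0]]
contact_force: [0.0, 0.1, 0.2]
grip_width: -0.2
```

```bash
python3 - <<'E'
from h import *
s=read_state();print(s['t'],s['eef_pos'],s['contact_force'])
S=grab_frame("scene")
for n in("walnut1","stop_post","ear_left","ear_right"): print(n,[(np.round(r["pixel"]).tolist(),round(r["p"],2)) for r in place_of("scene",n)[:4]])
T=grab_frame("top")
save({"pixels":np.hstack([cv2.resize(S["pixels"][110:260,180:380],(400,300),interpolation=3),cv2.resize(T["pixels"][150:300,160:360],(400,300),interpolation=3)])},"pics/e8.png")
E
```

```text
11.55 [448.3085213   66.89076804 437.6454257 ] [0.04598502 0.0662305  0.19503839]
walnut1 [([330.0, 224.0], 0.6), ([336.0, 227.0], 0.55), ([265.0, 193.0], 0.48), ([323.0, 237.0], 0.47)]
stop_post [([296.0, 168.0], 0.61)]
ear_left [([298.0, 165.0], 0.79), ([328.0, 222.0], 0.72), ([266.0, 192.0], 0.15)]
ear_right [([265.0, 141.0], 0.88)]
```

View pics/e8.png

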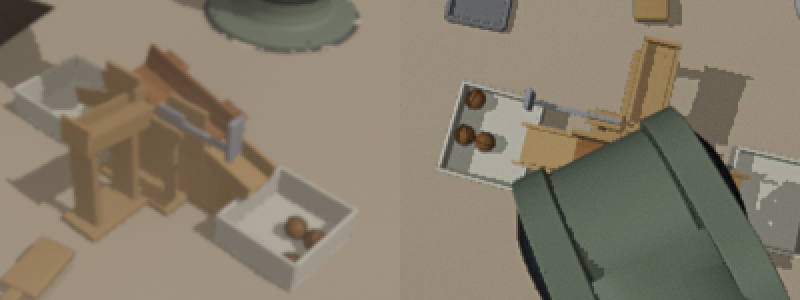

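Emit:
apply_moves(grip=[1, 1, 1, 1, 1, 1, 1, 1], linear=[[0, 0, 0], [0, 0, 0], [0, 0, 0], [0, 0, 0], [0, 0, 0], [0, 0, 0], [0, 0, 0], [0, 0, 0]], yaw=[0, 0, 0, 0, 0, 0, 0, 0])

```text
t: 12.85
eef_pos: [448.5, 67.3, 437.7]
tcp_rot: [[0.0, 0.98, -0.2], [0.0, -0.2, -0.98], [-1.0, -0.0, -0.0]]
contact_force: [0.3, -0.3, 0.2]
grip_width: 0.3
```

```bash
python3 - <<'E'
from h import *
T=grab_frame("top");print([(np.round(r["pixel"]).tolist(),round(r["p"],2)) for r in place_of("top","walnut1")[:4]],[np.round(r["pixel"]).tolist()for r in place_of("top","dish_left")[:1]])
r=place_of("top","stop_post")
if r: print(atz(T,r[0]["pixel"],191).round(1))
print(read_state()['contact_force'],finish_job())
E
```

```text
[([206.0, 223.0], 0.48), ([190.0, 216.0], 0.47)] []
[573.6 166.4 191. ]
the job is handed in; nothing more can be done
[ 0.03551196 -0.09385023  0.49846785] None
```

The gate now feeds the left chute, the stop is pushed fully out, and all three walnuts are in the left dish. The job was handed in at about 13 s of the 38 s allowed.

- **Gate:** it was leaning with its left side up. I pressed the left ear down with the closed fingertips, and the pictures showed it rocked over and still tipped that way after I lifted off.
- **Stop:** I pushed the post until it met its end, where the force rose to about 10 N. The last measurement put its travel at about 47 mm of the 50, give or take a few millimetres.
- **Walnuts:** the last picture I viewed, about 1.3 s before handing in, showed three walnuts in the left dish, an empty lane and the arm clear. The other things looked unmoved where they showed in the pictures.
- **Checks that disagreed:** in the final check by the trained networks, only two of the three walnuts were found and the left dish was missed. I took these as network misses and did not view another picture. An early stop-post detection in the scene camera was also wrong and was dropped from the fit.

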